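Turn over the rinsed barrel's flip marker

TASK

The hexagonal barrel has been rinsed out, so turn over the flip marker that stands in front of it: with a fingertip, gently push its paddle up and right over the pin until it lies level on the other side and shows the face with the crossed bars. Only push the paddle: do not grip it or fling it, and do not lift, drag or tip the marker. Leave the round barrel's marker and everything else where they are.

Things in the scene. Friction and masses are not known exactly. Their poses are not given: they have to be found in the camera images.
- marker_hex: to be turned over: flip marker in front of the hexagonal barrel: loose, about 0.95 kg, steel foot 110 mm across and 15 mm high, 16 mm post, fork 44 mm wide, 108 mm high. Origin: centre of the foot's underside, z up. The hinge pin runs along y, 100 mm above the origin. The paddle starts on the -x side, turned over it lies on the +x side. Tips if about 12 N press on the paddle's end
- paddle_hex (a joint): paddle hinge of the hexagonal barrel's marker, rad: 0 = level on the marker's -x side (starts 0 to 0.3), 1.57 = upright, 3.14 = level on the +x side, at its stop. Stiff: it stays wherever it is left and does not fall over; 1 to 1.5 N near the free end moves it. Ring face up at 0, crossed-bar face up at 3.14
- hex_edge (a point): middle of the free end edge of the hexagonal barrel's paddle, 95 mm from the pin, at mid-thickness. Paddle: flat aluminium, 60 g, 4 mm thick, its middle plane through the pin; 28 mm strap, then a plate 66 mm wide, 29 to 95 mm from the pin. One face has a raised ring, the other two crossed raised bars, 1.5 mm high
- marker_round: to be left alone: flip marker in front of the round barrel: loose, about 0.95 kg, steel foot 110 mm across and 15 mm high, 16 mm post, fork 44 mm wide, 108 mm high. Origin: centre of the foot's underside, z up. The hinge pin runs along y, 100 mm above the origin. The paddle starts on the -x side, turned over it lies on the +x side. Tips if about 12 N press on the paddle's end
- paddle_round (a joint): paddle hinge of the round barrel's marker, rad: 0 = level on the marker's -x side (starts 0 to 0.3), 1.57 = upright, 3.14 = level on the +x side, at its stop. Stiff: it stays wherever it is left and does not fall over; 1 to 1.5 N near the free end moves it. Ring face up at 0, crossed-bar face up at 3.14
- round_edge (a point): middle of the free end edge of the round barrel's paddle, 95 mm from the pin, at mid-thickness. Paddle: flat aluminium, 60 g, 4 mm thick, its middle plane through the pin; 28 mm strap, then a plate 66 mm wide, 29 to 95 mm from the pin. One face has a raised ring, the other two crossed raised bars, 1.5 mm high
- hex_barrel: black rubber barrel of hexagonal outline, 124 mm across corners, 112 mm high, steel lid and knob to 134 mm, 1.5 kg, upright. Origin: centre of its underside, z up. Its marker stands about 0.2 m nearer to the robot
- round_barrel: black rubber barrel of round outline, 116 mm across, the same height, lid, knob and weight, upright. Origin: centre of its underside. Its own marker stands about 0.2 m nearer to the robot
- bucket_lid: yellow plastic bucket lid, 224 mm across, 20 mm high, lying flat, loose. Origin: centre of its underside
- caliper: chrome caliper, 235 mm long along its x, up to 80 mm wide, 13 mm high, lying flat, loose. Origin: middle of its length, underside
- onyx_mid (a point): glossy black onyx tumblestone, 35 mm across, 24 mm high, loose. This point: its centre
- grit_jar: grit jar with white cap, 68 mm across, 95 mm high, loose, upright. Origin: centre of its underside
- brush: hand brush lying along its x, loose, low. Origin: on its underside
There are look-alikes about, which are no part of the job. Leave any red look-alike of the marker_hex alone.

How it is judged:
At the end, for the whole second after the job is handed in: The hexagonal barrel's paddle lies at rest on its far side, crossed bars up, within 7 degrees of its stop (joint above 3.02); its marker stands upright within 30 mm of its place; everything else is within 30 mm of its place, the other paddle still on its start side (value of joint paddle_hex above 3.02 rad and velocity of joint paddle_hex between -0.05 and 0.05 rad/s and angle between each of marker_hex, marker_round's own z axis and vertical below 0.1 rad and distance of each of marker_hex, hex_barrel, round_barrel, marker_round, round_edge, bucket_lid, caliper, onyx_mid, grit_jar, brush from where it was at the start of the episode below 0.03 m and linear speed of marker_hex below 0.02 m/s and value of joint paddle_round below 0.5 rad); the robot touches nothing.
It fails at once if the paddle is gripped or forced (more than 35 N from the fingers) (contact force between the fingers and paddle_hex above 35 N).
It fails at once if the paddle is flung over (faster than 8 rad/s) (velocity of joint paddle_hex above 8 rad/s).
It fails at once if the marker is tipped, lifted or dragged (15 degrees, 15 mm up or 30 mm along) (angle between marker_hex's own z axis and vertical above 0.26 rad or height (world z) of marker_hex above 0.015 m or distance of marker_hex from where it was at the start of the episode above 0.03 m).
It fails at once if the round barrel's marker or its paddle is moved by more than 30 mm (distance of any of marker_round, round_edge from where it was at the start of the episode above 0.03 m).
It fails at once if a barrel or another loose thing is moved by more than 30 mm (distance of any of hex_barrel, round_barrel, bucket_lid, caliper, onyx_mid, grit_jar, brush from where it was at the start of the episode above 0.03 m).
It also fails if it takes over 48 s, if anything falls off the work surface, if the arm or the gripper's body presses on something with over 40 N, if the wrist force passes 120 N, or if a joint passes its speed limit or range.

ROBOT

A 6-joint arm with a two-finger parallel gripper is mounted at the origin on the work surface. World frame = base frame: x ahead of the robot, y to its left, z up, the work surface at z = 0. Lengths are in m, angles in rad, forces in N, time in s.
With the tool pointing down it reaches from about 0.425 to 0.95 m from the base axis. Payload 14.7 kg.
Tool frame: the origin (TCP) lies on the mounting face of the last link; the fingertips stand 173 mm ahead of it and the grasp point (between the pads) lies 155 mm ahead of it; z points along the fingers, x is the direction in which the jaws open and shut, and the axes are right-handed (so a half turn about z gives the same grasp; the last joint's range is limited). The gripper opens to 85 mm and grips with 20 to 120 N. Pads are 22 mm wide; open, the fingers measure 114 mm over their backs; the gripper's body (76 mm by 85 mm) begins 54 mm behind the grasp point. The pads swing forward as they close: fully open they stand 13 mm farther back than shut.
Start: joints at [-1.381, 0.48, 1.596, -0, 1.065, -0.047], TCP at [0.153, -0.632, 0.405] pointing down, gripper open.
Joint ranges: [-2.75, 2.75], [-0.82, 2.05], [0.23, 2.67], [-1.56, 4.7], [0.09, 2.69], [-2.92, 2.92]. Speed limits (rad/s): [1.89, 1.89, 2.39, 3.01, 3.01, 3.01].

INTERFACE

Orientations are given as a unit quaternion [w, x, y, z].
In Python, from station import telemetry, eyes, ticket gives the robot as it stands. The module is installed in compiled form; this text tells all that it offers.
- The arm moves only by the shell command python3 -m crank 'ROWS' [FORCE]. ROWS is text: rows parted by semicolons, each of 7 numbers parted by spaces: the turn, a rotation vector about the tool's x, y, z in degrees, then the shift along the tool's x, y, z in m, then the opening, from -1 (shut) to 1 (fully open). In form: wx wy wz tx ty tz jaw; .... A call has 1 to 8 rows; each row is the pose to reach, as a shift and turn from the pose commanded when the call began, along the tool's axes at that moment; what a row does not reach only later rows make up. A row lasts 1/10 s, in which the tool goes at most 50 mm and 8.59 degrees, less where a joint would pass 70% of its speed; a pose out of reach is approached as far as the arm can. A call with a gripper value outside its range is refused whole. The fingers move at their own pace and stop on an object; FORCE is the grip in N (left out, the last holds). Time passes only in rows, so rows that repeat a pose let the fingers close. It gives the time, the measured TCP pose, the force and the opening at its end, in the units of the state.
- telemetry.get_state(): the state, without advancing time (a new reading comes with each control period).
- eyes.get_image(name): name is "scene" or "top"; returns a dict with "img" (480x640x3 uint8, red, green, blue), "depth" (480x640 float32, m along the optical axis (not along the pixel's ray), 0 where there is no reading), "intrinsics" (3x3 intrinsics, pixels), "R" (3x3) and "t" (3): a world point X has camera coordinates R X + t. Camera axes: x right, y down, z forward; pixel columns grow to the right and rows downward; lengths in m; the calibration is good to about 2 mm. A picture is of the moment at which its call begins.
- ticket.sign_off(): hands the job in, once; it reports no verdict.
The state is a dict: "t": time; "joint_positions": joint angles; "qd": joint speeds; "joint_torque": joint torques, N m; "tool_pos": TCP position; "orientation": TCP orientation; "contact_force": force on the tool from outside, world axes, zero at the start; "torque": the same for the moment, N m; "gripper_width": opening from 0.0 (shut) to 1.0 (fully open).
Only numpy, scipy, OpenCV 4.12 (cv2) and the standard library are available. Lean on these libraries where they do the work, as an engineer would, in place of code of your own. Each camera call takes 0.05 s, during which the arm holds its last target.

## Working session

There is one attempt and no reset: what is moved stays moved. The work goes in short steps, Python scripts to look and compute and a shell command to move; the robot and the scene stay as the last step left them, time stands still between calls to the robot, and variables do not carry over. Pictures are saved under pics/ and viewed, and the job is handed in when it is done.

```bash
mkdir -p pics
cat > h.py <<'E'
import numpy as np, cv2
from station import telemetry, eyes, ticket
def grab(n,tag):
    d=eyes.get_image(n); np.savez(f'{tag}.npz',**{k:np.asarray(v) for k,v in d.items()})
    cv2.imwrite(f'pics/{tag}.png',d['img'][:,:,::-1]); return d
def load(tag): return dict(np.load(f'{tag}.npz'))
def world(d,u,v,z=None):
    K,R,t=d['intrinsics'],d['R'],d['t']
    r=np.array([(u-K[0,2])/K[0,0],(v-K[1,2])/K[1,1],1.])
    if z is None: return R.T@(r*d['depth'][int(v),int(u)]-t)
    c=-R.T@t; w=R.T@r; return c+w*(z-c[2])/w[2]
def cloud(d):
    K,R,t=d['intrinsics'],d['R'],d['t']; Z=d['depth']
    v,u=np.mgrid[:480,:640]
    P=np.stack([(u-K[0,2])/K[0,0]*Z,(v-K[1,2])/K[1,1]*Z,Z],-1)
    W=(P-t)@R; W[Z==0]=np.nan; return W
def proj(d,X):
    p=d['intrinsics']@(d['R']@np.asarray(X)+d['t']); return p[:2]/p[2]
E
python3 - <<'E'
from h import *
a=grab('scene','s0');b=grab('top','t0')
for d in(a,b): print(np.round(-d['R'].T@d['t'],3))
print(telemetry.get_state())
E
```

```text
[1.131 0.329 1.127]
[ 0.438 -0.032  1.375]
{'t': 0.1, 'joint_positions': array([-1.38060848e+00,  4.80767582e-01,  1.59680211e+00, -1.92872418e-05,
        1.06511480e+00, -4.66062453e-02]), 'qd': array([ 1.13205784e-03,  8.56648296e-05, -5.59889225e-04,  2.10069835e-05,
        4.00391415e-04,  9.82903915e-04]), 'joint_torque': array([ 6.73815521e-04, -9.52254438e+01, -4.31041646e+01, -2.16459894e-04,
        5.20722897e-03, -4.64462721e-05]), 'tool_pos': array([ 0.15246081, -0.63168101,  0.40414073]), 'orientation': array([-3.50962893e-04,  7.85683178e-01, -6.18628844e-01, -4.18237949e-04]), 'contact_force': array([0.52832339, 0.87481308, 0.90681037]), 'torque': array([-0.0139781 , -0.02259416,  0.02401272]), 'gripper_width': 0.998542356400627}
```

View pics/s0.png

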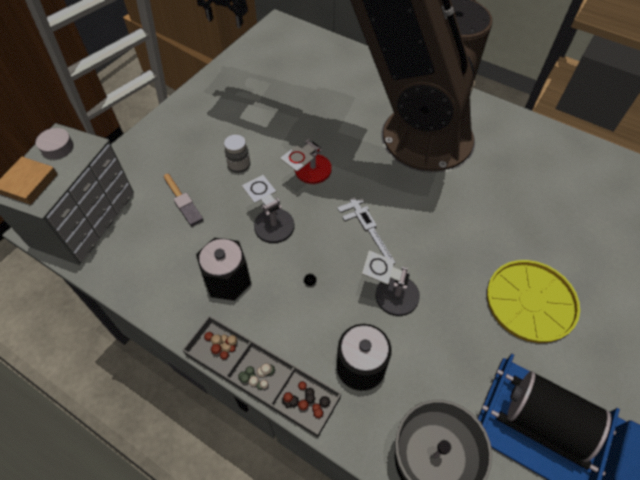

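View pics/t0.png

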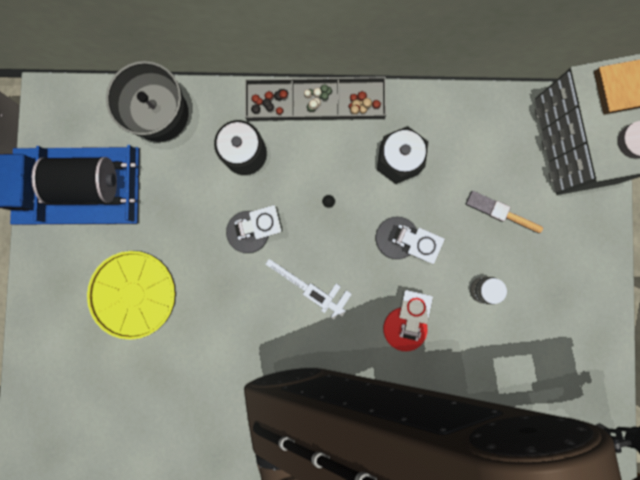

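Run:
```python
from h import *
a=load('s0');b=load('t0')
c1=cv2.resize(a['img'][160:310,190:300],None,fx=4,fy=4,interpolation=2)
c2=cv2.resize(b['img'][120:280,360:460],None,fx=3.75,fy=3.75,interpolation=2)
c1=c1[:600];c2=c2[:600]
o=np.zeros((600,c1.shape[1]+c2.shape[1],3),np.uint8);o[:c1.shape[0],:c1.shape[1]]=c1;o[:c2.shape[0],c1.shape[1]:]=c2
cv2.imwrite('pics/crop0.png',o[:,:,::-1]);print(o.shape)
W=cloud(b)
for n,p in dict(hexb=(403,152),hexfoot=(385,235),paddle=(426,246),red=(416,308),rpad=(264,222),jar=(492,291),onyx=(328,201),rb=(237,142)).items(): print(n,world(b,*p).round(3))
# paddle & foot clouds, hex
roi=np.zeros((480,640),bool);roi[205:275,365:455]=1
for tag,lo,hi in(('foot',.009,.022),('hi',.08,.2)):
  m=roi&(W[...,2]>lo)&(W[...,2]<hi);P=W[m];v,u=np.nonzero(m)
  print(tag,m.sum(),P.mean(0).round(3),P.min(0).round(3),P.max(0).round(3))
  if tag=='foot':
    (cx,cy),r=cv2.minEnclosingCircle(P[:,:2].astype(np.float32));print(cx,cy,r)
  else:
    print(cv2.minAreaRect(P[:,:2].astype(np.float32)))
for y in range(225,266,3): print(y,' '.join('%3.0f'%(1000*z) for z in W[y,385:448:3,2]))
```

```text
(600, 815, 3)
hexb [ 0.726 -0.198  0.135]
hexfoot [ 0.54  -0.172  0.015]
paddle [ 0.51  -0.26   0.103]
red [ 0.363 -0.239  0.1  ]
rpad [0.555 0.123 0.12 ]
jar [ 0.408 -0.418  0.093]
onyx [ 0.622 -0.026  0.024]
rb [0.741 0.191 0.137]
foot 1025 [ 0.533 -0.193  0.015] [ 0.48  -0.31   0.009] [ 0.587 -0.146  0.022]
0.5262347459793091 -0.22605355083942413 0.09219933301210403
hi 1107 [ 0.516 -0.244  0.104] [ 0.468 -0.302  0.083] [ 0.559 -0.181  0.115]
((0.5183614492416382, -0.24040104448795319), (0.11108292639255524, 0.06638270616531372), 67.14139556884766)
225  10  12  18  16  11  18  19  16  16  20  -3  -3   3  -6   1  -1 nan   1  -3   2  -5
228  19  14  18  20  11  98 102 109  15  13  12  -4   6   1  -2  -4   2   4  -3  -2  -1
231  19  17  19  20 102  95 109 102  90  20  17 103 102  98   6   2   1   4  -1  -1   4
234  14  16  16  15 104  92 105 103 103 105  16 103  99 106 104 105 105  -1  -0  -2   0
237  14   8  21  98  97 100 103 103 103 109 105 104 104 104 105 107 103 107 105  -1  -0
240  16  21  13  88  96 104 103 102 107 101 103 102 106 101 105 105 102 107 103 104   1
243  17  15  15  17 109 111  92 107 104 103 104 103 101 104 109 101 106 104 105 104   4
246  16  15  18  18  18  12  90  21  20 104 105 108 107 104 107 108 104 111 100   2   4
249  17  18  16  16  13  18  21  14  16 103 101 107 103 102 nan 105 109 104 109  -2  -1
252  18  15  14  15  16  18  15  14 102 107 105 108 105 102 101 106 109 109   2  -2   2
255  14  17  17  20  18  16  16  16  16  -2 105 105 104 111 102 103 104 107   2   6  -2
258  -2   3  12  12  21  14  17   3   9  -1   4  -2 110 106 104 111 106 104   1   3   4
261   5  -2  -1  -1   1  -5  -0   4   1   5   0   3  -1  -1 105 104 108  -2   5   9  -1
264   3  -3   4  -1  -0  -1  -7   2   4  -2  -0  -5  -0  -2   3  -2 104  -0  -5  -2   3
```

View pics/crop0.png

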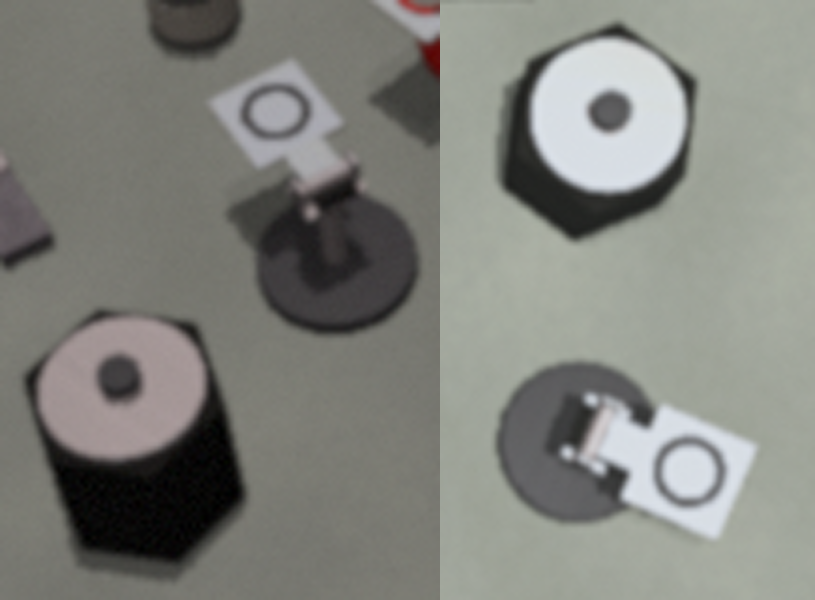

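Run:
```python
from h import *
from scipy.spatial.transform import Rotation as Rn
from scipy.optimize import least_squares
a=load('s0');b=load('t0');W=cloud(b);Z=W[...,2]
roi=np.zeros((480,640),bool);roi[205:275,365:455]=1
# foot
m=(roi&(Z>.006)&(Z<.024)).astype(np.uint8);m=cv2.morphologyEx(m,cv2.MORPH_OPEN,np.ones((3,3),np.uint8))
n,l,st,_=cv2.connectedComponentsWithStats(m);k=1+np.argmax(st[1:,4])
c=max(cv2.findContours((l==k).astype(np.uint8),0,cv2.CHAIN_APPROX_NONE)[0],key=len)[:,0]
q=np.array([world(b,u,v,.015) for u,v in c])[:,:2]
q=q[q[:,1]>-.195] # left arc
f=least_squares(lambda p:np.hypot(*(q-p).T)-.0545,[.53,-.2],loss='soft_l1',f_scale=.002);print('foot',f.x.round(4),np.abs(f.fun).mean())
# paddle: bright pixels at height
g=b['img'].min(2)
m=(roi&(Z>.085)&(Z<.15)&(g>150)).astype(np.uint8);m=cv2.morphologyEx(m,cv2.MORPH_CLOSE,np.ones((7,7),np.uint8))
mo=cv2.morphologyEx(m,cv2.MORPH_OPEN,np.ones((15,15),np.uint8))
c=max(cv2.findContours(mo,0,cv2.CHAIN_APPROX_NONE)[0],key=len)[:,0]
q=np.array([world(b,u,v,.103) for u,v in c])[:,:2].astype(np.float32)
r=cv2.minAreaRect(q);print('plate',r,cv2.boxPoints(r).round(3).tolist())
# heights along plate
d=np.array(r[0])-f.x;d/=np.hypot(*d);print('outdir from foot',d)
P=W[m>0];s=(P[:,:2]-f.x)@d;print(np.polyfit(s[(s>.03)],P[s>.03,2],1),np.polyval(np.polyfit(s[s>.03],P[s>.03,2],1),[0,.095]))
# red, jar
for n,(v0,v1,u0,u1) in dict(red=(280,355,375,445),jar=(270,312,465,515)).items():
  R2=np.zeros((480,640),bool);R2[v0:v1,u0:u1]=1;P=W[R2&(Z>.08)&(Z<.13)];print(n,np.percentile(P,[1,99],0).round(3).tolist())
s=telemetry.get_state();q=s['joint_positions'];o=s['orientation']
M=Rn.from_quat(o[[1,2,3,0]]).as_matrix();print(M.round(3))
print((Rn.from_euler('ZYZYZ',[q[0],q[1]+q[2],q[3],q[4],q[5]])).as_matrix().round(3))
```

```text
foot [ 0.5332 -0.2041] 0.006823196907236085
plate ((0.5119343400001526, -0.25532498955726624), (0.06173805892467499, 0.07065699994564056), 0.8664852380752563) [[0.48100000619888306, -0.2199999988079071], [0.4819999933242798, -0.29100000858306885], [0.5429999828338623, -0.28999999165534973], [0.5419999957084656, -0.2199999988079071]]
outdir from foot [-0.38353909 -0.92352464]
[0.18591767 0.09180147] [0.09180147 0.10946365]
red [[0.291, -0.273, 0.088], [0.4, -0.204, 0.11]]
jar [[0.38, -0.45, 0.083], [0.436, -0.392, 0.102]]
[[ 0.235 -0.972 -0.   ]
 [-0.972 -0.235  0.001]
 [-0.001 -0.    -1.   ]]Traceback (most recent call last):
  File "<stdin>", line 28, in <module>
  File "scipy/spatial/transform/_rotation.pyx", line 1413, in scipy.spatial.transform._rotation.Rotation.from_euler
ValueError: Expected axis specification to be a non-empty string of upto 3 characters, got ZYZYZ
```

Run:
```python
from h import *
from scipy.spatial.transform import Rotation as Rn
a=load('s0');b=load('t0');W=cloud(b);Z=W[...,2]
for z in (.1,.105,.11):
  C=np.array([world(b,360+(x-440)/3.75,120+y/3.75,z)[:2] for x,y in((660,403),(757,445),(715,540),(622,497))])
  e=[C[1]-C[0],C[2]-C[1],C[3]-C[2],C[0]-C[3]];print(z,[np.hypot(*i).round(4) for i in e],'dirs',[np.degrees(np.arctan2(i[1],i[0])).round(1) for i in e],'ctr',C.mean(0).round(4),'end',((C[1]+C[2])/2).round(4))
# scene view of the same: corners in left crop
A=[world(a,190+x/4,160+y/4,.102)[:3].round(4) for x,y in((290,60),(210,103),(258,167),(342,122))]
print(A,np.mean(A,0))
# foot ellipse by colour in top + scene
for d,roi,tag in((b,(205,275,365,455),'top'),(a,(195,250,245,300),'scene')):
  im=d['img'].astype(int);v0,v1,u0,u1=roi
  m=np.zeros((480,640),np.uint8);m[v0:v1,u0:u1]=(im.max(2)<105)[v0:v1,u0:u1]
  c=max(cv2.findContours(m,0,cv2.CHAIN_APPROX_NONE)[0],key=cv2.contourArea)[:,0]
  q=np.array([world(d,u,v,.012)[:2] for u,v in c]);h=cv2.convexHull(q.astype(np.float32))
  print(tag,cv2.minEnclosingCircle(h))
# pin via raised stuff z>.09 near: strap+fork
msk=np.zeros((480,640),np.uint8);msk[205:275,365:455]=((Z>.08)&(Z<.15))[205:275,365:455]
msk=cv2.morphologyEx(msk,cv2.MORPH_CLOSE,np.ones((3,3),np.uint8))
c=np.array([[360+(x-440)/3.75,120+y/3.75] for x,y in((655,415),(745,447),(710,528),(632,495))],np.int32)
pm=np.zeros((480,640),np.uint8);cv2.fillPoly(pm,[c],1);P=W[pm>0];P=P[~np.isnan(P[:,2])]
P=P[abs(P[:,2]-.105)<.015]
D=-np.array([.389,.921]);s=(P[:,:2]-P[:,:2].mean(0))@D
k=np.polyfit(s,P[:,2],1);print('slope',k,len(P),P.mean(0), 'in angle',np.arctan(k[0]))
s=telemetry.get_state();q=s['joint_positions']
M=Rn.from_euler('ZYZ',[q[0],q[1]+q[2],q[3]])*Rn.from_euler('YZ',[q[4],q[5]]);print(M.as_matrix().round(3))
```

```text
0.1 [np.float64(0.0663), np.float64(0.0658), np.float64(0.0641), np.float64(0.0644)] dirs [np.float64(-112.2), np.float64(157.0), np.float64(66.5), np.float64(-21.0)] ctr [ 0.5107 -0.2612] end [ 0.498  -0.2912]
0.105 [np.float64(0.066), np.float64(0.0656), np.float64(0.0638), np.float64(0.0642)] dirs [np.float64(-112.2), np.float64(157.0), np.float64(66.5), np.float64(-21.0)] ctr [ 0.5104 -0.2603] end [ 0.4978 -0.2902]
0.11 [np.float64(0.0658), np.float64(0.0653), np.float64(0.0636), np.float64(0.0639)] dirs [np.float64(-112.2), np.float64(157.0), np.float64(66.5), np.float64(-21.0)] ctr [ 0.5101 -0.2594] end [ 0.4975 -0.2892]
[array([ 0.4735, -0.2738,  0.102 ]), array([ 0.5317, -0.2957,  0.102 ]), array([ 0.5568, -0.2377,  0.102 ]), array([ 0.4976, -0.2141,  0.102 ])] [ 0.5149   -0.255325  0.102   ]
top ((0.5351592302322388, -0.2010708898305893), 0.0542767308652401)
scene ((0.5390196442604065, -0.2105860859155655), 0.07508231699466705)
slope [0.03937698 0.10513273] 586 [ 0.51178972 -0.25814658  0.10513273] in angle 0.03935664301171656
[[-0.235  0.972 -0.   ]
 [ 0.972  0.235  0.001]
 [ 0.001  0.    -1.   ]]
```

```bash
cat >> h.py <<'E'
from scipy.spatial.transform import Rotation as Rn
d2=np.array([.391,.921,0]);d2/=np.linalg.norm(d2); a2=np.cross([0,0,-1],d2)
FOOT=np.array([.535,-.201,0])
def Rt(el,flip=1): # tool z at elevation el(deg) along +d, x along +-a2
    e=np.radians(el);t=np.cos(e)*d2-np.array([0,0,np.sin(e)]);x=a2*flip
    return np.stack([x,np.cross(t,x),t],1)
def Rcur():
    o=telemetry.get_state()['orientation'];return Rn.from_quat(o[[1,2,3,0]]).as_matrix()
def rel(Rw,tip_s,tip_z,L=.173,lat=0):
    """tool turn+shift for tip at FOOT+d*tip_s + a2*lat, height z"""
    s=telemetry.get_state();M=Rcur()
    p=FOOT+d2*tip_s+a2*lat+np.array([0,0,tip_z])-Rw[:,2]*L
    rv=np.degrees(Rn.from_matrix(M.T@Rw).as_rotvec());sh=M.T@(p-s['tool_pos'])
    return rv.round(2),sh.round(4),p.round(3)
E
python3 - <<'E'
from h import *
print(a2)
for el in(45,60,80):
 for fl in(1,-1):
  for q1,q23 in((-45,120),(-40,130),(-25,120)):
   B=Rn.from_euler('ZY',[q1,q23],degrees=True).as_matrix()
   M=B.T@Rt(el,fl)@Rn.from_euler('z',180,degrees=True).as_matrix()
   e=Rn.from_matrix(M).as_euler('ZYZ',degrees=True);print(el,fl,q1,e.round(0))
 print(el,[x for x in rel(Rt(el,1),-.075,.06)],[x for x in rel(Rt(el,-1),-.075,.06)])
E
```

```text
[ 0.92048375 -0.39078083  0.        ]
45 1 -45 [ 41.  83. -36.]
45 1 -40 [ 45.  73. -40.]
45 1 -25 [ 49.  71. -23.]
45 -1 -45 [ 41.  83. 144.]
45 -1 -40 [ 45.  73. 140.]
45 -1 -25 [ 49.  71. 157.]
45 [array([ 41.59, -20.89, -50.59]), array([-0.1702, -0.3553,  0.222 ]), array([ 0.458, -0.383,  0.182])] [array([-24.69, -49.16, 118.78]), array([-0.1702, -0.3553,  0.222 ]), array([ 0.458, -0.383,  0.182])]
60 1 -45 [ 29.  74. -33.]
60 1 -40 [ 32.  64. -35.]
60 1 -25 [ 33.  65. -18.]
60 -1 -45 [ 29.  74. 147.]
60 -1 -40 [ 32.  64. 145.]
60 -1 -25 [ 33.  65. 162.]
60 [array([ 27.74, -13.92, -52.18]), array([-0.199 , -0.3767,  0.1945]), array([ 0.472, -0.35 ,  0.21 ])] [array([-16.53, -32.95, 123.11]), array([-0.199 , -0.3767,  0.1945]), array([ 0.472, -0.35 ,  0.21 ])]
80 1 -45 [ 10.  64. -27.]
80 1 -40 [ 12.  54. -24.]
80 1 -25 [11. 61. -8.]
80 -1 -45 [ 10.  64. 153.]
80 -1 -40 [ 12.  54. 156.]
80 -1 -25 [ 11.  61. 172.]
80 [array([  9.23,  -4.61, -53.29]), array([-0.2444, -0.4103,  0.174 ]), array([ 0.494, -0.298,  0.23 ])] [array([ -5.49, -11.  , 126.19]), array([-0.2444, -0.4103,  0.174 ]), array([ 0.494, -0.298,  0.23 ])]
```

Run:
```python
from h import *
print(rel(Rt(45),-.19,.19))
```

```text
(array([ 41.59, -20.89, -50.59]), array([-0.078 , -0.2868,  0.0919]), array([ 0.413, -0.488,  0.312]))
```

```bash
python3 -m crank '10 -5 -12 -0.02 -0.07 0.02 -1;20 -10 -25 -0.04 -0.14 0.045 -1;30 -15 -37 -0.06 -0.21 0.07 -1;41.6 -20.9 -50.6 -0.078 -0.287 0.092 -1;41.6 -20.9 -50.6 -0.078 -0.287 0.092 -1;41.6 -20.9 -50.6 -0.078 -0.287 0.092 -1;41.6 -20.9 -50.6 -0.078 -0.287 0.092 -1;41.6 -20.9 -50.6 -0.078 -0.287 0.092 -1' 20
python3 - <<'E'
from h import *
s=telemetry.get_state();print(s['joint_positions'].round(2),s['t'],s['gripper_width'])
print(rel(Rt(45),-.13,.06))
E
```

```text
t: 0.9
tool_pos: [0.415, -0.487, 0.3117]
orientation: [-0.377, 0.905, -0.181, 0.076]
contact_force: [-0.5, 0.0, -0.7]
gripper_width: -0.003
[-1.08  0.73  1.55  0.59  1.46 -0.94] 0.9 -0.003135206079042487
(array([-0.25,  0.2 ,  0.36]), array([-0.0011,  0.0512,  0.1321]), array([ 0.436, -0.433,  0.182]))
```

Run:
```python
from h import *
a=grab('scene','s1');b=grab('top','t1')
s=telemetry.get_state();tip=s['tool_pos']+Rcur()[:,2]*.173
print(tip,proj(a,tip),proj(b,tip))
A=a['img'].copy();B=b['img'].copy()
for I,d in((A,a),(B,b)):
  u,v=proj(d,tip).round().astype(int);I[v,u]=[255,0,255]
o=np.hstack([cv2.resize(A[90:290,130:330],(400,400)),cv2.resize(B[200:400,340:540],(400,400))])
cv2.imwrite('pics/c1.png',o[:,:,::-1])
```

```text
[ 0.46100872 -0.37557226  0.1890183 ] [230.41968573 133.32049783] [485.75649727 267.51474551]
```

View pics/c1.png

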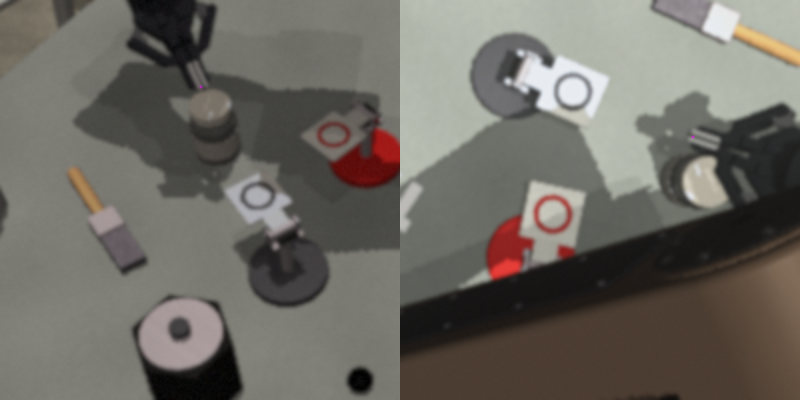

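Run:
```python
from h import *
for s,z in((-.115,.16),(-.115,.065),(-.085,.065)): print(rel(Rt(50),s,z))
```

```text
(array([-5.15,  0.13,  0.09]), array([-0.0003, -0.0476,  0.0741]), array([ 0.447, -0.409,  0.293]))
(array([-5.15,  0.13,  0.09]), array([-0.0002,  0.0198,  0.1411]), array([ 0.447, -0.409,  0.198]))
(array([-5.15,  0.13,  0.09]), array([-1.000e-04, -1.400e-03,  1.623e-01]), array([ 0.458, -0.382,  0.198]))
```

```bash
python3 -m crank '-2.5 0 0 0 -0.024 0.037 -1;-5.15 0 0 0 -0.048 0.074 -1;-5.15 0 0 0 -0.048 0.074 -1;-5.15 0 0 0 -0.025 0.096 -1;-5.15 0 0 0 -0.003 0.119 -1;-5.15 0 0 0 0.02 0.141 -1;-5.15 0 0 0 0.02 0.141 -1'
python3 - <<'E'
from h import *
s=telemetry.get_state();tip=s['tool_pos']+Rcur()[:,2]*.173
print(s['t'],s['contact_force'],(tip-FOOT)@d2,(tip-FOOT)@a2,tip[2])
a=grab('scene','s2')
cv2.imwrite('pics/c2.png',cv2.resize(a['img'][80:260,160:340],(720,720))[:600,:,::-1])
print(rel(Rt(50),-.085,.065))
E
```

```text
t: 1.7
tool_pos: [0.4455, -0.4097, 0.1959]
orientation: [-0.334, 0.921, -0.19, 0.066]
contact_force: [-0.1, 0.1, 0.3]
gripper_width: 0.004
1.7 [-0.06168042  0.1473344   0.34535249] -0.11640240272957031 -0.001098297957856112 0.06289912246179283
(array([ 0.22,  0.02, -0.22]), array([ 0.0001, -0.0236,  0.0202]), array([ 0.458, -0.382,  0.198]))
```

View pics/c2.png

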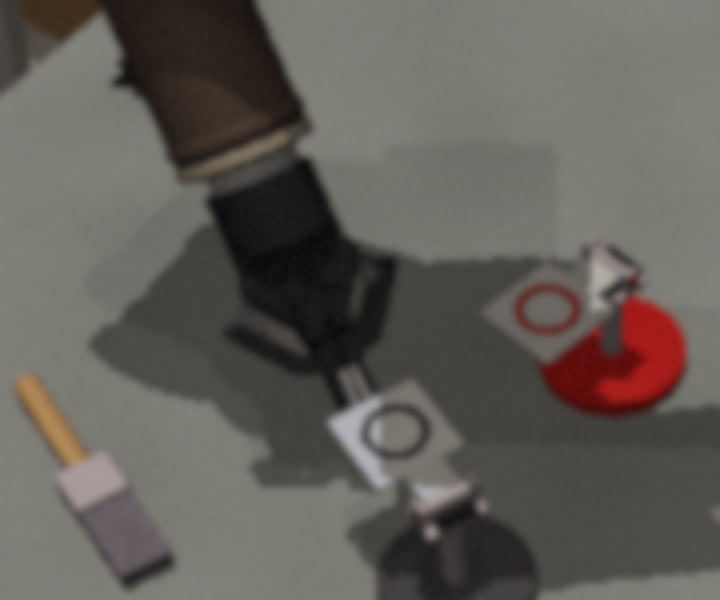

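```bash
cat >> h.py <<'E'
def tipfor(phi,el,rad=.08,k=.018):
    f=np.radians(phi);e=np.radians(el);r=np.array([-np.cos(e),np.sin(e)]);n=np.array([np.sin(e),np.cos(e)])
    p=np.array([-np.cos(f),np.sin(f)]);m=np.array([-np.sin(f),-np.cos(f)]);piv=np.array([0,.1])
    A=piv+.095*p+.002*m-k*r-.011*n
    sg=np.clip((n@-m)*3,-1,1)
    B=piv+rad*p+.0035*m-.011*n*sg
    w=np.clip((phi-35)/25,0,1)
    return (1-w)*A+w*B
E
python3 -m crank '0 0 0 0 -0.008 0.0065 -1;0 0 0 0 -0.016 0.013 -1;0 0 0 0 -0.0237 0.0202 -1;0 0 0 0 -0.0237 0.0202 -1'
python3 - <<'E'
from h import *
s=telemetry.get_state();tip=s['tool_pos']+Rcur()[:,2]*.173
print(s['t'],(tip-FOOT)@d2,(tip-FOOT)@a2,tip[2])
for phi in range(0,90,6):
  q=tipfor(phi,50);x=rel(Rt(50),*q);print(phi,q.round(3),x[1].round(4),x[0].round(1))
E
```

```text
t: 2.15
tool_pos: [0.4595, -0.3798, 0.1994]
orientation: [-0.333, 0.922, -0.187, 0.068]
contact_force: [-0.5, -0.2, -1.0]
gripper_width: 0.001
2.15 -0.08337028430718582 0.0003549348727824669 0.0664353786969025
0 [-0.092  0.077] [-0.0004  0.0003 -0.0137] [0.2 0.  0.1]
6 [-0.092  0.087] [-0.0004 -0.0063 -0.0211] [0.2 0.  0.1]
12 [-0.09   0.097] [-0.0004 -0.0137 -0.0278] [0.2 0.  0.1]
18 [-0.088  0.107] [-0.0003 -0.0217 -0.0337] [0.2 0.  0.1]
24 [-0.084  0.116] [-0.0003 -0.0302 -0.0387] [0.2 0.  0.1]
30 [-0.08   0.125] [-0.0003 -0.0393 -0.0429] [0.2 0.  0.1]
36 [-0.075  0.134] [-0.0003 -0.0488 -0.0461] [0.2 0.  0.1]
42 [-0.069  0.142] [-0.0003 -0.0586 -0.049 ] [0.2 0.  0.1]
48 [-0.063  0.149] [-0.0003 -0.0678 -0.0508] [0.2 0.  0.1]
54 [-0.057  0.155] [-0.0003 -0.0763 -0.0517] [0.2 0.  0.1]
60 [-0.051  0.16 ] [-0.0002 -0.0841 -0.0518] [0.2 0.  0.1]
66 [-0.044  0.165] [-0.0002 -0.0923 -0.0503] [0.2 0.  0.1]
72 [-0.036  0.168] [-0.0002 -0.1004 -0.048 ] [0.2 0.  0.1]
78 [-0.028  0.17 ] [-0.0002 -0.1081 -0.0448] [0.2 0.  0.1]
84 [-0.02   0.172] [-0.0002 -0.1155 -0.0408] [0.2 0.  0.1]
```

```bash
python3 -m crank '0 0 0 0 -0.003 -0.006 -1;0 0 0 0 -0.006 -0.012 -1;0 0 0 0 -0.01 -0.018 -1;0 0 0 0 -0.015 -0.024 -1;0 0 0 0 -0.02 -0.03 -1;0 0 0 0 -0.026 -0.035 -1;0 0 0 0 -0.032 -0.039 -1;0 0 0 0 -0.039 -0.043 -1'
python3 - <<'E'
from h import *
s=telemetry.get_state();tip=s['tool_pos']+Rcur()[:,2]*.173
print(s['t'],s['contact_force'],(tip-FOOT)@d2,(tip-FOOT)@a2,tip[2])
a=grab('scene','s3');b=grab('top','t3')
o=np.hstack([cv2.resize(a['img'][140:260,200:320],(400,400)),cv2.resize(b['img'][190:290,360:460],(400,400))])
cv2.imwrite('pics/c3.png',o[:,:,::-1])
for phi in range(30,110,6):
  q=tipfor(phi,50);x=rel(Rt(50),*q);print(phi,q.round(3),x[1].round(4),x[0].round(1))
E
```

```text
t: 2.95
tool_pos: [0.4598, -0.3789, 0.257]
orientation: [-0.334, 0.921, -0.187, 0.068]
contact_force: [-0.4, -1.3, -0.3]
gripper_width: -0.002
2.95 [-0.40529888 -1.26209867 -0.33542094] -0.08244983967700685 0.00036140281305082944 0.12412213812553038
30 [-0.08   0.125] [-0.0005 -0.0012  0.0011] [ 0.2 -0.   0.1]
36 [-0.075  0.134] [-0.0005 -0.0108 -0.0021] [ 0.2 -0.   0.1]
42 [-0.069  0.142] [-0.0005 -0.0205 -0.005 ] [ 0.2 -0.   0.1]
48 [-0.063  0.149] [-0.0005 -0.0297 -0.0068] [ 0.2 -0.   0.1]
54 [-0.057  0.155] [-0.0005 -0.0383 -0.0077] [ 0.2 -0.   0.1]
60 [-0.051  0.16 ] [-0.0004 -0.046  -0.0078] [ 0.2 -0.   0.1]
66 [-0.044  0.165] [-0.0004 -0.0543 -0.0063] [ 0.2 -0.   0.1]
72 [-0.036  0.168] [-0.0004 -0.0623 -0.004 ] [ 0.2 -0.   0.1]
78 [-0.028  0.17 ] [-0.0004 -0.0701 -0.0008] [ 0.2 -0.   0.1]
84 [-0.02   0.172] [-0.0004 -0.0774  0.0032] [ 0.2 -0.   0.1]
90 [-0.012  0.173] [-0.0004 -0.0844  0.0079] [ 0.2 -0.   0.1]
96 [-0.004  0.173] [-0.0004 -0.0908  0.0133] [ 0.2 -0.   0.1]
102 [0.005 0.172] [-0.0004 -0.0966  0.0194] [ 0.2 -0.   0.1]
108 [0.013 0.17 ] [-0.0004 -0.1017  0.026 ] [ 0.2 -0.   0.1]
```

View pics/c3.png

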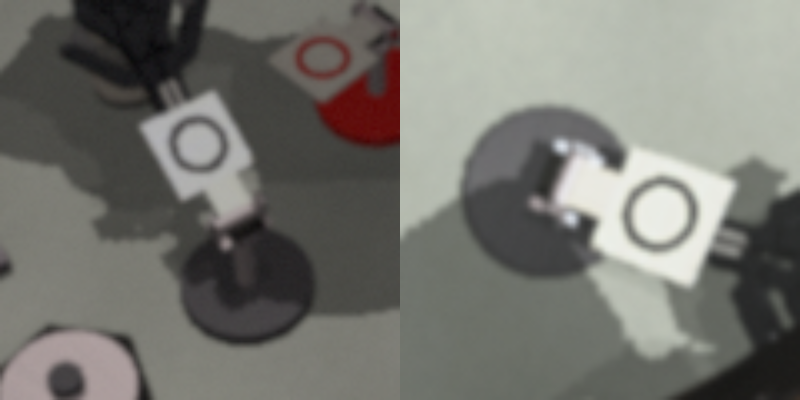

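```bash
python3 -m crank '0 0 0 0 -0.01 -0.002 -1;0 0 0 0 -0.02 -0.0045 -1;0 0 0 0 -0.03 -0.0065 -1;0 0 0 0 -0.039 -0.0077 -1;0 0 0 0 -0.047 -0.0078 -1;0 0 0 0 -0.055 -0.0062 -1;0 0 0 0 -0.0625 -0.004 -1;0 0 0 0 -0.07 -0.0008 -1'
python3 - <<'E'
from h import *
s=telemetry.get_state();tip=s['tool_pos']+Rcur()[:,2]*.173
print(s['t'],s['contact_force'],(tip-FOOT)@d2,(tip-FOOT)@a2,tip[2],s['joint_positions'].round(2))
a=grab('scene','s4');b=grab('top','t4')
o=np.hstack([cv2.resize(a['img'][140:260,200:320],(400,400)),cv2.resize(b['img'][190:290,360:460],(400,400))])
cv2.imwrite('pics/c4.png',o[:,:,::-1])
for phi in range(78,186,6):
  el=np.interp(phi,[80,170],[50,65]);q=tipfor(phi,el);x=rel(Rt(el),*q);print(phi,q.round(3),x[1].round(4),x[0].round(1))
E
```

```text
t: 3.85
tool_pos: [0.4808, -0.3295, 0.3021]
orientation: [-0.333, 0.921, -0.187, 0.068]
contact_force: [-0.9, -1.0, 1.0]
gripper_width: -0.002
3.85 [-0.94856413 -0.99871765  1.00934574] -0.02876755941716938 0.0004140953021665171 0.16920301405621793 [-0.85  0.61  1.79  0.67  1.18 -0.86]
78 [-0.028  0.17 ] [-0.0003 -0.0001 -0.001 ] [0.2 0.  0.1]
84 [-0.02   0.172] [-0.0003 -0.0094  0.0028] [-0.5  0.   0.1]
90 [-0.012  0.173] [-0.0003 -0.0194  0.0074] [-1.5  0.   0.1]
96 [-0.004  0.173] [-0.0002 -0.0288  0.0127] [-2.5  0.   0.1]
102 [0.004 0.172] [-0.0002 -0.0376  0.0188] [-3.5 -0.   0.1]
108 [0.012 0.171] [-0.0002 -0.0458  0.0254] [-4.5 -0.   0.1]
114 [0.02  0.168] [-0.0002 -0.0532  0.0326] [-5.5 -0.   0.1]
120 [0.028 0.165] [-0.0002 -0.0599  0.0403] [-6.5 -0.   0.1]
126 [0.035 0.161] [-0.0002 -0.0657  0.0484] [-7.5 -0.   0.1]
132 [0.043 0.157] [-0.0002 -0.0722  0.057 ] [-8.5 -0.   0.1]
138 [0.051 0.153] [-0.0002 -0.0791  0.066 ] [-9.5 -0.   0.1]
144 [0.059 0.148] [-0.0002 -0.0851  0.0753] [-10.5  -0.    0.1]
150 [0.067 0.143] [-0.0002 -0.0903  0.0848] [-11.5  -0.    0.1]
156 [0.073 0.137] [-0.0002 -0.0946  0.0943] [-12.5  -0.    0.1]
162 [0.079 0.13 ] [-0.0002 -0.0979  0.1037] [-13.5  -0.    0.1]
168 [0.084 0.123] [-0.0002 -0.1004  0.113 ] [-14.5  -0.    0.1]
174 [0.089 0.116] [-0.0002 -0.1004  0.1214] [-14.8  -0.    0.1]
180 [0.09  0.108] [-0.0002 -0.0959  0.1284] [-14.8  -0.    0.1]
```

View pics/c4.png

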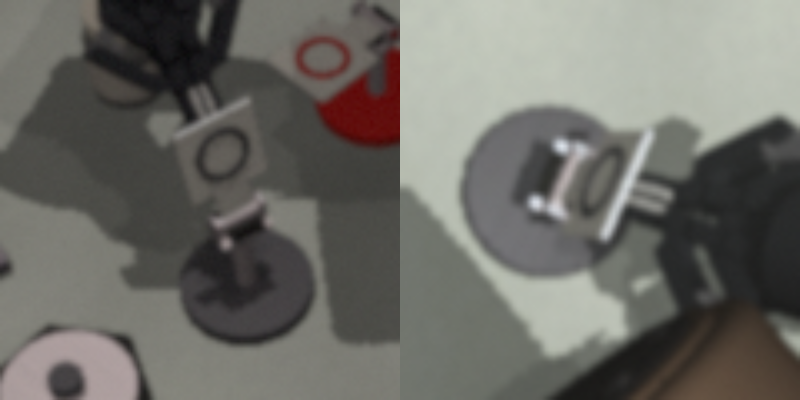

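```bash
python3 -m crank '-0.5 0 0 0 -0.0095 0.003 -1;-1.5 0 0 0 -0.0195 0.0075 -1;-2.5 0 0 0 -0.029 0.0127 -1;-3.5 0 0 0 -0.0377 0.0188 -1;-4.5 0 0 0 -0.0459 0.0254 -1;-5.5 0 0 0 -0.0533 0.0326 -1;-6.5 0 0 0 -0.06 0.0403 -1;-7.5 0 0 0 -0.0658 0.0484 -1'
python3 - <<'E'
from h import *
s=telemetry.get_state();tip=s['tool_pos']+Rcur()[:,2]*.173
print(s['t'],s['contact_force'],(tip-FOOT)@d2,(tip-FOOT)@a2,tip[2],s['joint_positions'].round(2))
a=grab('scene','s5');b=grab('top','t5')
o=np.hstack([cv2.resize(a['img'][140:260,200:320],(400,400)),cv2.resize(b['img'][190:290,360:460],(400,400))])
cv2.imwrite('pics/c5.png',o[:,:,::-1])
for phi in range(120,186,6):
  el=np.interp(phi,[80,170],[50,65]);q=tipfor(phi,el,.072);x=rel(Rt(el),*q);print(phi,q.round(3),x[1].round(4),x[0].round(1))
E
```

```text
t: 4.75
tool_pos: [0.5127, -0.2542, 0.3067]
orientation: [-0.272, 0.941, -0.191, 0.056]
contact_force: [-0.3, -0.2, 0.2]
gripper_width: -0.001
4.75 [-0.31652998 -0.22664763  0.22764607] 0.034613867587460975 0.0003803346188266981 0.16031677775406644 [-0.69  0.55  1.85  0.64  1.02 -0.72]
120 [0.024 0.158] [-0.0001  0.014  -0.0043] [1.1 0.  0.1]
126 [0.03  0.154] [-0.0001  0.0075  0.0022] [0.1 0.  0.1]
132 [0.037 0.151] [-0.0001  0.0002  0.0091] [-0.9  0.   0.1]
138 [0.045 0.147] [-0.     -0.0076  0.0164] [-1.9  0.   0.1]
144 [0.053 0.143] [-0.     -0.0147  0.024 ] [-2.9  0.   0.1]
150 [0.06  0.139] [-0.     -0.0211  0.0318] [-3.9  0.   0.1]
156 [0.066 0.133] [ 0.     -0.0266  0.0398] [-4.9  0.   0.1]
162 [0.072 0.128] [ 0.     -0.0314  0.0479] [-5.9  0.   0.1]
168 [0.077 0.122] [ 0.     -0.0353  0.0559] [-6.9  0.   0.1]
174 [0.081 0.116] [ 0.     -0.0367  0.0636] [-7.3  0.   0.1]
180 [0.082 0.108] [ 0.     -0.0336  0.0704] [-7.3  0.   0.1]
```

View pics/c5.png

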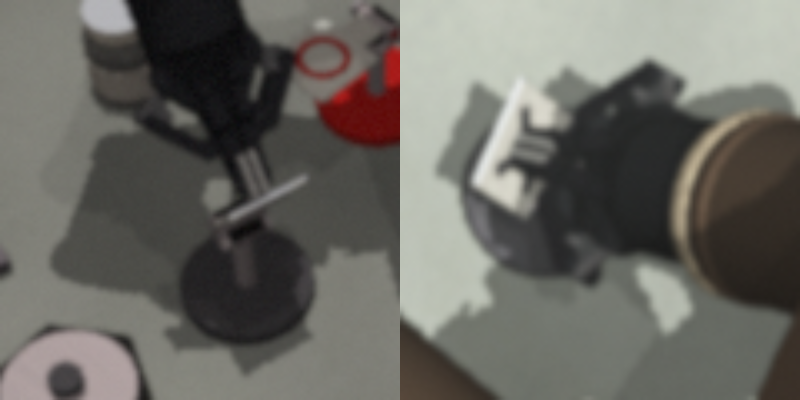

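```bash
python3 -m crank '-0.9 0 0 0 0 0.0085 -1;-1.9 0 0 0 -0.0076 0.0164 -1;-2.9 0 0 0 -0.0147 0.024 -1;-3.9 0 0 0 -0.021 0.0318 -1;-4.9 0 0 0 -0.0266 0.0398 -1;-5.9 0 0 0 -0.0314 0.0479 -1;-6.9 0 0 0 -0.035 0.0559 -1;-7.3 0 0 0 -0.036 0.061 -1'
python3 - <<'E'
from h import *
s=telemetry.get_state();tip=s['tool_pos']+Rcur()[:,2]*.173
print(s['t'],s['contact_force'],(tip-FOOT)@d2,(tip-FOOT)@a2,tip[2],s['joint_positions'].round(2))
a=grab('scene','s6');b=grab('top','t6')
o=np.hstack([cv2.resize(a['img'][140:260,200:320],(400,400)),cv2.resize(b['img'][190:290,360:460],(400,400))])
cv2.imwrite('pics/c6.png',o[:,:,::-1])
for z in (.116,.112,.108,.105,.102,.099):
  x=rel(Rt(65),.082,z);print(z,x[1].round(4),x[0].round(1))
E
```

```text
t: 5.65
tool_pos: [0.5373, -0.1961, 0.2741]
orientation: [-0.212, 0.957, -0.194, 0.043]
contact_force: [0.4, -0.1, 0.5]
gripper_width: -0.003
5.65 [ 0.43893692 -0.07093761  0.47392137] 0.07834283431216439 0.00022787437576450535 0.1172098733287163 [-0.55  0.57  1.9   0.6   0.84 -0.59]
0.116 [-0.0001 -0.003   0.0026] [0. 0. 0.]
0.112 [-0.0001 -0.0013  0.0062] [0. 0. 0.]
0.108 [-0.0001  0.0004  0.0099] [0. 0. 0.]
0.105 [-0.0001  0.0017  0.0126] [0. 0. 0.]
0.102 [-0.0001  0.003   0.0153] [0. 0. 0.]
0.099 [-0.0001  0.0042  0.018 ] [0. 0. 0.]
```

View pics/c6.png

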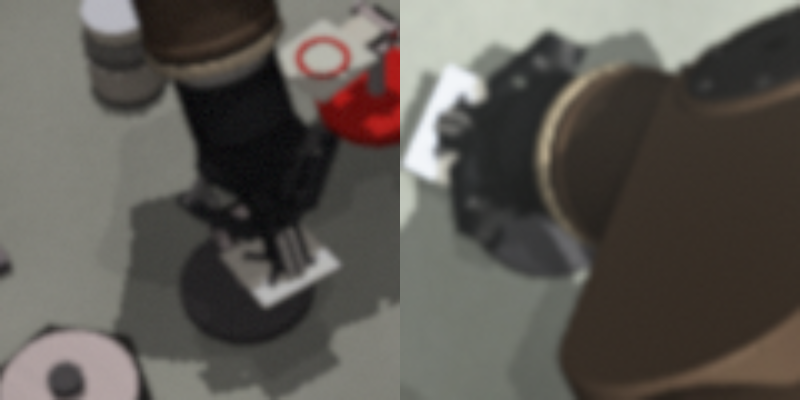

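```bash
python3 -m crank '0 0 0 0 -0.002 0.004 -1;0 0 0 0 -0.0015 0.006 -1;0 0 0 0 -0.0007 0.008 -1;0 0 0 0 -0.0007 0.008 -1' | grep -E "force|pos"; python3 -m crank '0 0 0 0 0.0005 0.001 -1;0 0 0 0 0.0009 0.002 -1;0 0 0 0 0.0009 0.002 -1'| grep -E "force|pos";python3 -m crank '0 0 0 0 0.0005 0.001 -1;0 0 0 0 0.0009 0.002 -1;0 0 0 0 0.0009 0.002 -1'| grep -E "force|pos"
```

```text
tool_pos: [0.5385, -0.1935, 0.2672]
contact_force: [0.5, 0.2, -0.5]
tool_pos: [0.5386, -0.1934, 0.2652]
contact_force: [0.3, -0.4, 0.8]
tool_pos: [0.5386, -0.1933, 0.263]
contact_force: [-0.1, 0.1, -0.1]
```

```bash
python3 -m crank '0 0 0 0 0.0005 0.001 -1;0 0 0 0 0.0009 0.002 -1;0 0 0 0 0.0009 0.002 -1' | grep -E "force|pos"
python3 - <<'E'
from h import *
s=telemetry.get_state();tip=s['tool_pos']+Rcur()[:,2]*.173
print(s['t'],s['contact_force'],(tip-FOOT)@d2,tip[2])
a=grab('scene','s7');b=grab('top','t7')
o=np.hstack([cv2.resize(a['img'][180:260,220:300],(400,400)),cv2.resize(b['img'][190:290,360:460],(400,400))])
cv2.imwrite('pics/c7.png',o[:,:,::-1])
W=cloud(a);P=W[190:240,240:300].reshape(-1,3);I=a['img'][190:240,240:300].reshape(-1,3)
m=(P[:,2]>.08)&(P[:,2]<.15)&(I.min(1)>140);Q=P[m];sd=(Q-FOOT)@d2;k=sd>.03;print(k.sum(),np.polyfit(sd[k],Q[k,2],1),Q[k].mean(0),sd[k].min(),sd[k].max())
E
```

```text
tool_pos: [0.5389, -0.1932, 0.2616]
contact_force: [-2.8, 0.6, 13.1]
7.05 [-2.76175306  0.59258851 13.11339114] 0.08200565062723827 0.10492652903466732
97 [0.05183607 0.09476193] [ 0.57352535 -0.11966289  0.09942326] 0.0778193537579861 0.09699561603214174
```

View pics/c7.png

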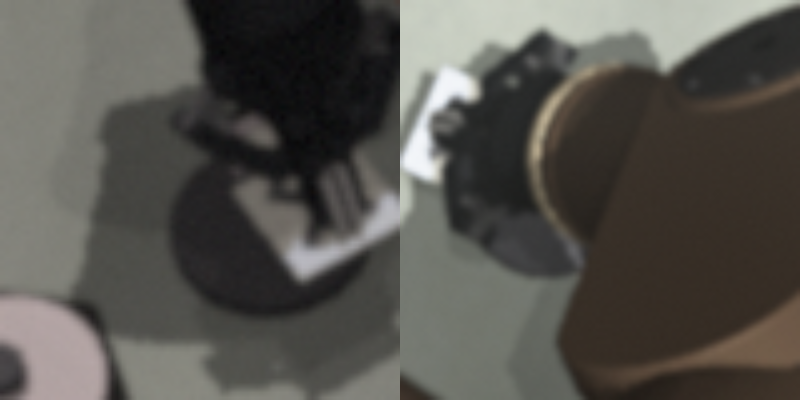

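```bash
python3 -m crank '0 0 0 0 -0.001 -0.0022 -1;0 0 0 0 -0.004 -0.009 -1;0 0 0 0 -0.013 -0.027 -1;0 0 0 0 -0.03 -0.06 -1;0 0 0 0 -0.04 -0.09 -1;0 0 0 0 -0.05 -0.12 -1;0 0 0 0 -0.05 -0.16 -1;0 0 0 0 -0.05 -0.2 -1'
python3 -m crank '0 0 0 0 0 -0.05 -1;0 0 0 0 0 -0.1 -1;0 0 0 0 0 -0.15 -1;0 0 0 0 0 -0.2 -1;0 0 0 0 0 -0.2 -1'
python3 - <<'E'
from h import *
a=grab('scene','s8');b=grab('top','t8')
o=np.hstack([cv2.resize(a['img'][180:270,230:320],(400,400)),cv2.resize(b['img'][190:290,340:440],(400,400))])
cv2.imwrite('pics/c8.png',o[:,:,::-1])
E
```

```text
t: 7.95
tool_pos: [0.5227, -0.2293, 0.4651]
orientation: [-0.212, 0.957, -0.194, 0.043]
contact_force: [1.5, -0.6, 0.3]
gripper_width: 0.004
t: 8.45
tool_pos: [0.4891, -0.3088, 0.651]
orientation: [-0.21, 0.957, -0.195, 0.047]
contact_force: [-0.6, 0.5, -0.4]
gripper_width: 0.002
```

View pics/c8.png

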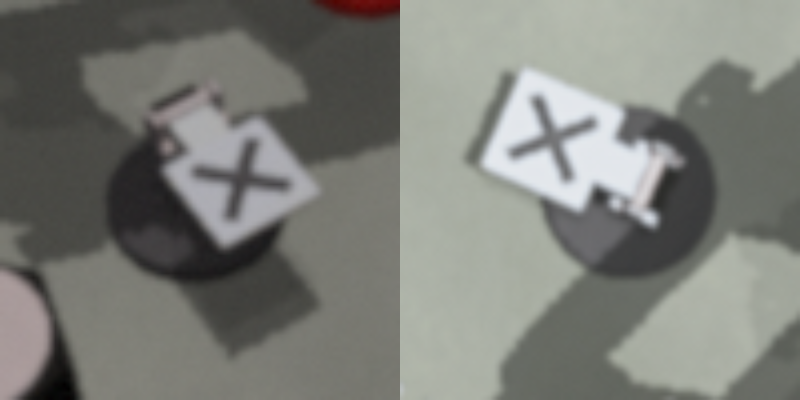

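View pics/t8.png

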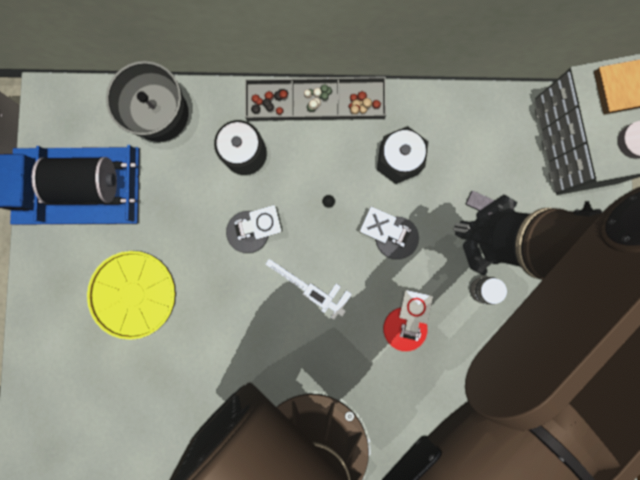

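Run:
```python
from h import *
a=load('s8');b=load('t8')
im=b['img'].astype(int);m=np.zeros((480,640),np.uint8);m[200:275,350:430]=(im.max(2)<105)[200:275,350:430]
for d,poly in((b,((524,72),(622,112),(582,208),(484,165))),):
  c=np.array([[340+(x-400)/4,190+y/4] for x,y in poly]);C=np.array([world(d,*p,.102)[:2] for p in c])
  print('ctr',C.mean(0),'farend s',((C[0]+C[3])/2-FOOT[:2])@d2[:2])
def fit(d,c,tag):
  pm=np.zeros((480,640),np.uint8);cv2.fillPoly(pm,[np.array(c,np.int32)],1);pm=cv2.erode(pm,np.ones((3,3)))
  P=cloud(d)[pm>0];P=P[abs(P[:,2]-.102)<.02];s=(P-FOOT)@d2;k=np.polyfit(s,P[:,2],1)
  r=P[:,2]-np.polyval(k,s);e=r.std()/s.std()/len(s)**.5
  print(tag,len(P),'slope',k[0],'+-',e,'z',np.polyval(k,[0,.03,.095]),P.mean(0))
fit(b,c,'top')
fit(a,[[230+x*90/400,180+y*90/400] for x,y in((262,118),(320,188),(225,248),(165,178))],'scene')
d0=np.abs(load('t0')['img'].astype(int)-b['img']).max(2)
for t in('t0','t8'):
  I=load(t)['img'];f=load(t)
  m=np.zeros((480,640),np.uint8);m[205:270,370:425]=(I.max(2)<105)[205:270,370:425]
  cs=np.vstack([x[:,0] for x in cv2.findContours(m,0,1)[0] if cv2.contourArea(x)>60])
  L=cs[(cs[:,0]<384)] if t=='t0' else cs
  print(t,'foot px bbox',cs.min(0),cs.max(0))
```

```text
ctr [ 0.5571495  -0.14665575] farend s 0.09015343180524119
top 578 slope 0.0015270791222069425 +- 0.006569373036211282 z [0.1029733  0.10301911 0.10311837] [ 0.55708077 -0.14619854  0.10306351]
scene 428 slope 0.0014500418366789015 +- 0.006164513857021302 z [0.10019786 0.10024137 0.10033562] [ 0.56304457 -0.14021274  0.10029489]
t0 foot px bbox [375 217] [416 258]
t8 foot px bbox [375 217] [420 260]
```

Run:
```python
from h import *
s=telemetry.get_state();print(s['t'],np.abs(s['qd']).max(),s['contact_force'].round(1))
ticket.sign_off()
```

```text
8.55 0.05092789408739026 [1.4 0.3 0.5]
the job is handed in; nothing more can be done
```

I turned over the hexagonal barrel's marker and handed the job in at about 8.6 s. The shut fingertips, tilted, went under the paddle's free end and pushed it up, over the pin and down to its stop.

**Last checks**
- **Paddle:** the crossed bars are up. The measured slope is 0.0015 ± 0.007 rad in both views, which is level and well within the 7 degrees allowed.
- **Marker:** it stands upright. Its foot outline in the top view has the same left and top limits as at the start. The right and bottom limits differ by 2 to 4 px, most likely because the paddle hid that side before.
- **Everything else:** the round barrel's marker and the other things, including the red look-alike, look unmoved in the last top view. I judged this by eye. The brush was partly hidden by the gripper, and I did not measure the others. The arm is clear of everything.

**Flaws**
- **Last push:** the final 2 mm step against the stop briefly read about 13 N at the wrist, slightly above the 12 N given as the tipping load. I backed off straight away, and the marker did not visibly tip.
- **Foot centre:** two of my foot-centre measurements disagreed with the one I used by about 4 to 10 mm. I used the top-view value because it matched the 95 mm from pin to paddle end.

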